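# Click the 36 mm socket onto the torque multiplier

### The arm

A 6-joint arm with a two-finger parallel gripper is mounted at the origin on the work surface. World frame = base frame: x ahead of the robot, y to its left, z up, the work surface at z = 0. Lengths are in m, angles in degrees, forces in N, time in s.
With the tool pointing down it reaches from about 0.25 to 0.8 m from the base axis. Payload 3.9 kg.
Tool frame: the origin (TCP) lies midway between the tips of the shut fingers; the grasp point (between the pads) lies 19 mm behind it; z points along the fingers, y is the line along which they close (so a half turn about z gives the same grasp; the last joint's range is limited). The gripper opens to 85 mm and grips with 20 to 120 N. Pads are 22 mm wide; open, the fingers measure 114 mm over their backs; the gripper's body (76 mm by 85 mm) begins 54 mm behind the grasp point. The pads swing forward as they close: fully open they stand 13 mm farther back than shut.
Start: joints at [-63.827, 14.897, -7.913, 67.191, 0, 90], TCP at [0.232, -0.471, 0.231] pointing down, gripper open.
Joint ranges: [-159.42, 159.42], [-47.68, 98.78], [-73.54, 78.23], [-108.79, 121.32], [-90, 84.71], [-180, 180]. Speed limits (degrees/s): [147.25, 147.25, 180, 180, 180, 180].

### API

Orientations are given as a 3x3 rotation matrix whose columns are the frame's x, y, z axes.
In Python, from rig import bot, grab_frame, nets gives the robot as it stands. The module is installed in compiled form; this text tells all that it offers.
- The arm moves only by the shell command python3 -m pendant 'ROWS' [FORCE]. ROWS is JSON, a list of rows, each an object with "dp": the shift along the world's x, y, z in cm, a list of three; "yaw": the turn about the world's z in degrees; "gripper": the opening in per cent of the stroke, from 0 (shut) to 100 (fully open). A call has exactly 5 rows; each row is the pose to reach, as a shift and turn from the pose commanded when the call began; what a row does not reach only later rows make up. A row lasts 1/10 s, in which the tool goes at most 50 mm and 8.59 degrees, less where a joint would pass 70% of its speed; a pose out of reach is approached as far as the arm can. A call with a gripper value outside its range is refused whole. The fingers move at their own pace and stop on an object; FORCE is the grip in N (left out, the last holds). Time passes only in rows, so rows that repeat a pose let the fingers close, or fill a call up. It gives the time, the measured TCP pose, the force, the opening and the grip force at its end, in the units of the state.
- bot.observe(): the state, without advancing time (a new reading comes with each control period).
- grab_frame(name): name is "scene" or "top"; returns a dict with "image" (480x640x3 uint8, blue, green, red), "intrinsics" (3x3 intrinsics, pixels), "rvec" (rotation vector, rad) and "tvec" (3), from world to camera coordinates, as OpenCV has them. Camera axes: x right, y down, z forward; pixel columns grow to the right and rows downward; lengths in m; the calibration is good to about 2 mm. A picture is of the moment at which its call begins. There is no depth.
- bot.sign_off(): hands the job in; it is judged then, once.
Trained networks look in a picture, given as the dict that the camera call returned (one of the last four; its "shot" number tells which), for a name from the list of things; names that differ only in an ending like _2 or _b are one class to them, and where a whole thing is asked for, a point or a joint stands for the part that bears it (a point fixed in the world has none). Each returns a list of dicts, best first, with "confidence" (0 to 1); they miss things now and then, are a little off and sometimes report something else, mostly with a low value. They report only what shows in the picture. A call takes as long as a camera call. They do not tell look-alikes from the thing itself.
- nets.search_frame(query, picture): "position" ([row, column] in pixels, amid what is visible of it).
- nets.tip_of(query, picture): "position" ([row, column] in pixels: a listed point, or the origin of a listed thing).
The state is a dict: "time": time; "qpos": joint angles; "dq": joint speeds; "effort": joint torques, N m; "tool_pos": TCP position; "tcp_rot": TCP orientation; "ft_force": force on the tool from outside, world axes, zero at the start; "ft_torque": the same for the moment, N m; "width": finger opening in m; "gripper_force": force on a finger pad.
Only numpy, scipy, OpenCV 4.12 (cv2) and the standard library are available. Lean on these libraries where they do the work, as an engineer would, in place of code of your own. Each camera call takes 0.05 s, during which the arm holds its last target. There are 200 camera calls.

### The job

Fit the big 36 mm socket (the widest of the three in the socket tray) onto the torque multiplier standing in the flange: set it on the upright square drive, turn it lightly under a few newtons until the square lets it drop over, then push it straight down until the spring ball clicks and it sits fully home on the shoulder, and let go. Do it by feel, without forcing, slamming or dropping it: the square may stand at any angle, and about 20 N of push is enough. Leave the other sockets and the loose things on the bench where they are.

Things in the scene. Friction and masses are not known exactly. Their poses are not given: they have to be found in the camera images.
- socket36_mid (a point): Centre, half-way up, of the 36 mm impact socket to fit: black steel, 58 mm tall, 0.34 to 0.6 kg, standing hexagon up in any of the tray's pockets. Round: 46 mm diameter up to 20 mm above its underside, 54 mm from 24 mm up to the top (grip there). z: its axis, up, from the square end to the hexagon end; x and y: square to the flats of its square hole.
- socket36_mouth (a point): Centre of the same socket's underside, 29 mm below its centre; same axes. Here its square hole opens downward: 20.4 mm wide, 24 mm deep, with a 2.5 mm lead-in bevel round the mouth. A dimple for the spring ball lies in the middle of each of its four flats, 6.5 to 14.5 mm above the underside.
- drive_seat (a point): Centre of the flat round shoulder (45 mm diameter) at the foot of the torque multiplier's square drive, 92 mm above the bench. The socket is home when its underside rests here. z up along the drive's axis. Its x and y do NOT tell the square's angle (x points along the reaction arm). A hard stop: push no further.
- drive_tip (a point): Top centre of the upright male square, 22 mm above the shoulder; 19 mm wide (0.7 mm play each side), top 4 mm tapering to 15 mm. It stands at ANY angle, not told by these axes; turning it takes 0.15 N m. Off its angle it holds the socket's underside above the shoulder by about 15 mm (3 deg off), 17 (10), 18.5 (17) or 20 (45); on it (each 90 deg, within 3 deg) the socket drops to the ball.
- detent (a joint): Spring ball (8 mm diameter) in one side of the square, its centre 10.5 mm above the shoulder. Value in m: 0 = fully out (3 mm out of the face), about 0.0024 = pushed in by the socket, back to about 0 once it has clicked into a dimple. The socket's underside is about 11 to 12 mm above the shoulder when its mouth meets the ball; 7 to 15 N of push takes it on home.
- multiplier: The torque multiplier, fixed: aluminium gearbox 88 mm in diameter, output square up, standing in the bore of a yellow flange 200 mm across and 24 mm high. Origin on its axis at bench height. A black reaction arm, 26 mm wide, runs out along its +x, below the shoulder; its upright foot, 154 to 176 mm out, reaches 102 mm above the bench. All else is lower than the shoulder.
- tray: Black socket tray, fixed to the bench: a plate of 90 x 235 x 9 mm with three round pockets of 50 mm diameter and 5 mm depth in a row along its own y axis at y = -75, 0, +75 mm; pocket floors 4 mm above the bench. Origin: centre of its underside.
- socket30_mid (a point): Centre of the 30 mm impact socket, 54 mm tall, 46 mm greatest diameter, standing in another pocket of the tray. Leave it there.
- socket24_mid (a point): Centre of the 24 mm impact socket, 51 mm tall, 44 mm greatest diameter, standing in another pocket of the tray. Leave it there.
- stud_bolt: Stud bolt lying on the bench between tray and multiplier, 120 mm long (along its x axis), 20 mm diameter, with two hexagon nuts 30 mm across the flats. Origin under its middle. Leave it.
- paste_tin: Aluminium tin of assembly paste on the bench, 66 mm diameter, 50 mm tall. Origin: centre of its underside. Leave it.
- gasket: Flat steel gasket ring on the bench, 108 mm outside, 72 mm inside, 5 mm thick. Origin: centre of its underside. Leave it.
- spanner: Combination spanner lying on the bench, 260 mm long (along its x axis), 8 mm thick. Origin under its middle. Leave it.
- blind_flange: Small plain steel blind flange lying on the bench, 95 mm diameter, 16 mm high. Origin: centre of its underside. Leave it.
Things that resemble listed ones, but are neither listed nor needed, are in the scene too. What is shaped like the part that bears socket36_mid but green or turquoise is not meant.

How it is judged:
By the outcome, as a careful person would: the job done as asked, in the order asked, and still so for the second after the job is handed in, with the robot touching nothing.
It also fails if it takes over 58 s, if anything falls off the work surface, if the arm or the gripper's body presses on something with over 40 N, if the wrist force passes 120 N, or if a joint passes its speed limit or range.

## Working session

There is one attempt and no reset: what is moved stays moved. The work goes in short steps, Python scripts to look and compute and a shell command to move; the robot and the scene stay as the last step left them, time stands still between calls to the robot, and variables do not carry over. Pictures are saved under pics/ and viewed, at most 10 in all, crops included, and the job is handed in when it is done.

```bash
mkdir -p pics
cat > h.py <<'E'
import numpy as np, cv2
from rig import bot, grab_frame, nets
def P(f):
    R=cv2.Rodrigues(np.array(f["rvec"],float))[0]; t=np.array(f["tvec"],float).ravel(); return np.array(f["intrinsics"],float),R,t
def ray(f,rc):
    K,R,t=P(f); d=R.T@np.linalg.inv(K)@np.array([rc[1],rc[0],1.]); return -R.T@t,d/np.linalg.norm(d)
def tri(a,b):
    (c1,d1),(c2,d2)=a,b
    s=np.linalg.lstsq(np.c_[d1,-d2],c2-c1,rcond=None)[0]
    p,q=c1+s[0]*d1,c2+s[1]*d2
    return (p+q)/2,np.linalg.norm(p-q)
def atz(r,z): c,d=r; return c+d*(z-c[2])/d[2]
def px(f,X):
    K,R,t=P(f); p=K@(R@np.array(X)+t); return p[1]/p[2],p[0]/p[2]
E
python3 - <<'E'
from h import *
F={n:grab_frame(n) for n in("scene","top")}
for n,f in F.items():
    cv2.imwrite(f"pics/{n}0.png",f["image"]); print(n,(-P(f)[1].T@P(f)[2]).round(3))
for q in("socket36_mid","socket36_mouth","socket30_mid","socket24_mid","drive_seat","drive_tip","multiplier","tray","stud_bolt","paste_tin"):
    for n,f in F.items():
        for d in nets.tip_of(q,f)[:3]: print(q,n,np.round(d["position"],1),round(d["confidence"],2), atz(ray(f,d["position"]),.033).round(3))
print(bot.observe())
E
```

```text
scene [1.012 0.478 0.914]
top [0.328 0.081 0.965]
socket36_mid scene [377.5 354.9] 0.71 [0.648 0.279 0.033]
socket36_mid scene [258.4 273.8] 0.7 [0.548 0.018 0.033]
socket36_mid scene [286.5 431.2] 0.64 [0.417 0.283 0.033]
socket36_mid top [271.7 232.2] 0.72 [0.424 0.287 0.033]
socket36_mid top [169.5 241.6] 0.68 [0.641 0.28  0.033]
socket36_mid top [219. 238.] 0.57 [0.533 0.281 0.033]
socket36_mouth scene [386.3 355.7] 0.68 [0.659 0.289 0.033]
socket36_mouth scene [296.1 429.9] 0.67 [0.436 0.292 0.033]
socket36_mouth scene [340.1 392.7] 0.66 [0.552 0.289 0.033]
socket36_mouth top [169.2 244. ] 0.86 [0.641 0.274 0.033]
socket36_mouth top [220. 241.] 0.8 [0.531 0.275 0.033]
socket36_mouth top [274.3 236.9] 0.72 [0.419 0.277 0.033]
socket30_mid scene [279.9 324.9] 0.76 [0.527 0.123 0.033]
socket30_mid top [224.3 308.5] 0.97 [0.525 0.135 0.033]
socket30_mid top [167.3 371.4] 0.49 [0.649 0.005 0.033]
socket24_mid scene [306.8 361.9] 0.84 [0.531 0.21  0.033]
drive_seat scene [182.9 163.5] 0.82 [ 0.545 -0.29   0.033]
drive_seat top [217.4 239.4] 0.34 [0.537 0.279 0.033]
drive_tip scene [30
[... 941 characters left out ...]
01,
        3.26618920e-04,  9.00010621e+01]), 'dq': array([-0.11286901,  0.06035632,  0.07841224, -0.00694993,  0.05564446,
       -0.03571365]), 'effort': array([-7.51631615e-05, -4.05623531e+01,  2.54239118e+01,  9.80787772e-04,
       -3.33714240e-05, -7.24698936e-06]), 'tool_pos': array([ 0.23156619, -0.4711612 ,  0.23130188]), 'tcp_rot': array([[ 8.97474631e-01,  4.41066079e-01,  3.62365230e-06],
       [ 4.41066079e-01, -8.97474631e-01,  5.55104310e-06],
       [ 5.70051283e-06, -3.38365024e-06, -1.00000000e+00]]), 'ft_force': array([ 0.46886002,  0.32488312, -0.29408028]), 'ft_torque': array([-0.0367096 ,  0.0184151 ,  0.00654938]), 'gripper_force': 0.0, 'width': 0.08549258504838657}
```

View pics/top0.png

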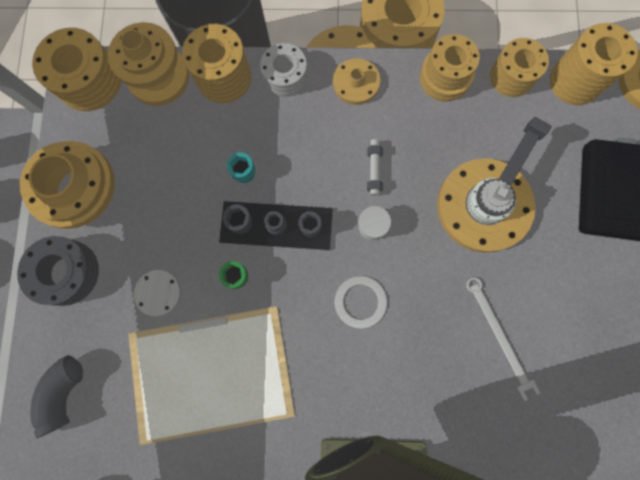

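View pics/scene0.png

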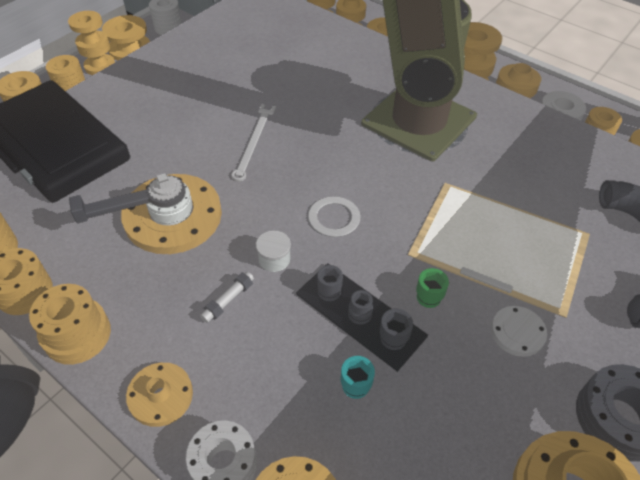

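The top view shows the tray with its three sockets at (row 218, col 237), (221, 274) and (223, 310). The leftmost is the widest, so it is the 36 mm one, at about (326, 397) in the scene view. The turquoise and green rings at (168, 241) and (274, 233) are decoys. The drive is near (192, 500) in top and (180, 163) in scene.

Run:
```python
from h import *
F={n:grab_frame(n) for n in("scene","top")}
def c(n,r,q,h=24,w=32): return cv2.resize(F[n]["image"][r-h:r+h,q-w:q+w],(400,300),interpolation=cv2.INTER_CUBIC)
m=np.vstack([np.hstack([c("top",220,237),c("top",196,495)]),np.hstack([c("scene",326,397),c("scene",190,165)])])
m=cv2.convertScaleAbs(m,alpha=1.5); cv2.imwrite("pics/m1.png",m)
for q in("socket36_mid","socket36_mouth"):
    a=[d for d in nets.tip_of(q,F["top"]) if abs(d["position"][0]-219)<15 and abs(d["position"][1]-237)<15]
    b=[d for d in nets.tip_of(q,F["scene"]) if abs(d["position"][0]-330)<22 and abs(d["position"][1]-395)<15]
    if a and b: print(q,a[0],b[0],tri(ray(F["top"],a[0]["position"]),ray(F["scene"],b[0]["position"])))
for q in("drive_seat","drive_tip","multiplier"):
    for n in F: print(q,n,[(np.round(d["position"],1),round(d["confidence"],2)) for d in nets.tip_of(q,F[n])[:3]])
```

```text
socket36_mid {'position': [219.8, 240.5], 'confidence': 0.67} {'position': [333.3, 395.1], 'confidence': 0.93} (array([0.53330783, 0.28057474, 0.02110426]), np.float64(0.00452589539029509))
socket36_mouth {'position': [224.8, 241.8], 'confidence': 0.79} {'position': [337.8, 391.0], 'confidence': 0.75} (array([ 0.52986408,  0.27835234, -0.00338526]), np.float64(0.004457786576932761))
drive_seat scene [(array([182. , 163.8]), 0.8)]
drive_seat top [(array([219.6, 240.6]), 0.64), (array([194.1, 496.7]), 0.6)]
drive_tip scene [(array([177.3, 161.5]), 0.88)]
drive_tip top [(array([191.9, 500.5]), 0.96), (array([221.3, 276.2]), 0.73), (array([225.9, 373.3]), 0.47)]
multiplier scene [(array([215.6, 171.5]), 0.56)]
multiplier top [(array([206.6, 482.6]), 0.84)]
```

View pics/m1.png

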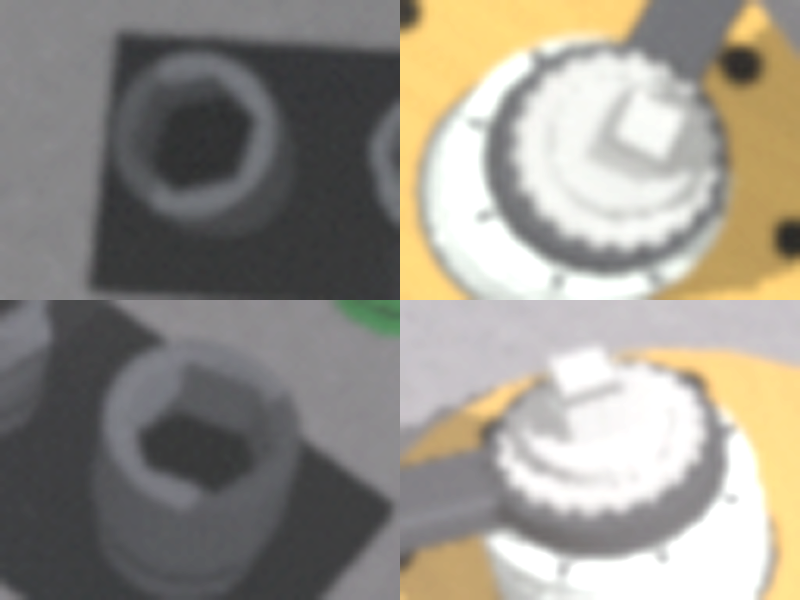

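The crops show the 36 mm socket's rim centred at about top (217.3, 235.8) and scene (321.4, 396.7). The drive's top face is at about top (191.2, 503.0) and scene (176.7, 162.1), with its square turned about 25° in the top image.

Run:
```python
from h import *
F={n:grab_frame(n) for n in("scene","top")}
T,S=F["top"],F["scene"]
for n,a,b,z in(("rim",(217.3,235.8),(321.4,396.7),.062),("tip",(191.2,503.),(176.7,162.1),.114)):
    p,e=tri(ray(T,a),ray(S,b)); print(n,p.round(4),e.round(4),atz(ray(T,a),z).round(4),atz(ray(S,b),z).round(4))
cs=[(634,88),(686,112),(665,160),(618,135)]
w=[atz(ray(T,(172+y/6.25-.42,463+(x-400)/6.25-.42)),.114)[:2] for x,y in cs]
for i in range(4):
    d=w[(i+1)%4]-w[i]; print(np.linalg.norm(d).round(4),np.degrees(np.arctan2(d[1],d[0])).round(1)%90)
# tray axis
a,b=atz(ray(T,(218,236)),.06),atz(ray(T,(223,310)),.056); d=b-a; print("tray dir",np.degrees(np.arctan2(d[1],d[0])))
# rim check: project circle
for n,z in (("rim",.062),):pass
```

```text
rim [0.5313 0.2804 0.0585] 0.0005 [0.5304 0.2798 0.062 ] [0.5335 0.281  0.062 ]
tip [ 0.5776 -0.2364  0.1122] 0.0025 [ 0.5778 -0.2369  0.114 ] [ 0.5783 -0.2333  0.114 ]
0.017 64.4
0.0167 65.0
0.0157 61.1
0.0158 69.7
tray dir -92.6611802756015
```

```bash
python3 -m pendant '[{"dp":[1.8,4.4,0],"yaw":8,"gripper":100},{"dp":[3.6,8.8,0],"yaw":16,"gripper":100},{"dp":[5.4,13.2,0],"yaw":24,"gripper":100},{"dp":[7.2,17.6,0],"yaw":32,"gripper":100},{"dp":[9,22,0],"yaw":40,"gripper":100}]' && python3 -m pendant '[{"dp":[1.8,4.4,0],"yaw":8,"gripper":100},{"dp":[3.6,8.8,0],"yaw":16,"gripper":100},{"dp":[5.4,13.2,0],"yaw":23.8,"gripper":100},{"dp":[7.2,17.6,0],"yaw":23.8,"gripper":100},{"dp":[9,22,0],"yaw":23.8,"gripper":100}]' && python3 -m pendant '[{"dp":[1.8,4.4,0],"yaw":0,"gripper":100},{"dp":[3.6,8.8,0],"yaw":0,"gripper":100},{"dp":[5.4,13.2,0],"yaw":0,"gripper":100},{"dp":[7.2,17.6,0],"yaw":0,"gripper":100},{"dp":[9,22,0],"yaw":0,"gripper":100}]' && python3 -m pendant '[{"dp":[1.5,4.5,0],"yaw":0,"gripper":100},{"dp":[3,9.1,-1],"yaw":0,"gripper":100},{"dp":[3,9.1,-4],"yaw":0,"gripper":100},{"dp":[3,9.1,-8],"yaw":0,"gripper":100},{"dp":[3,9.1,-11],"yaw":0,"gripper":100}]'
```

```text
time: 2.3
tool_pos: [0.3219, -0.2496, 0.2315]
tcp_rot: [[0.399, 0.917, 0.001], [0.917, -0.399, -0.0], [0.0, 0.001, -1.0]]
ft_force: [0.4, -0.3, -0.7]
width: 0.0855
gripper_force: 0.0
time: 2.8
tool_pos: [0.4121, -0.0293, 0.2316]
tcp_rot: [[0.0, 1.0, 0.001], [1.0, -0.0, -0.0], [-0.0, 0.001, -1.0]]
ft_force: [0.8, -0.8, 1.0]
width: 0.0853
gripper_force: 0.0
time: 3.3
tool_pos: [0.502, 0.1909, 0.2314]
tcp_rot: [[0.0, 1.0, 0.0], [1.0, -0.0, -0.0], [-0.0, 0.0, -1.0]]
ft_force: [0.6, -0.5, 1.2]
width: 0.0852
gripper_force: 0.0
time: 3.8
tool_pos: [0.5309, 0.2802, 0.1191]
tcp_rot: [[-0.001, 1.0, -0.001], [1.0, 0.001, -0.001], [-0.001, -0.001, -1.0]]
ft_force: [-0.3, 0.1, 0.1]
width: 0.0855
gripper_force: 0.0
```

```bash
python3 -m pendant '[{"dp":[0.1,0,-2],"yaw":0,"gripper":100},{"dp":[0.1,0,-4],"yaw":0,"gripper":100},{"dp":[0.1,0,-5],"yaw":0,"gripper":100},{"dp":[0.1,0,-5],"yaw":0,"gripper":100},{"dp":[0.1,0,-5],"yaw":0,"gripper":100}]'
python3 - <<'E'
from h import *
F={n:grab_frame(n) for n in("scene","top")}
def c(n,r,q,h=36,w=48): return cv2.resize(F[n]["image"][r-h:r+h,q-w:q+w],(400,300),interpolation=cv2.INTER_CUBIC)
m=np.hstack([c("top",215,237),c("scene",320,397)])
cv2.imwrite("pics/m2.png",cv2.convertScaleAbs(m,alpha=1.5))
E
```

```text
time: 4.3
tool_pos: [0.533, 0.28, 0.0719]
tcp_rot: [[0.001, 1.0, 0.001], [1.0, -0.001, 0.0], [0.0, 0.001, -1.0]]
ft_force: [0.2, 0.3, -0.8]
width: 0.0855
gripper_force: 0.0
```

View pics/m2.png

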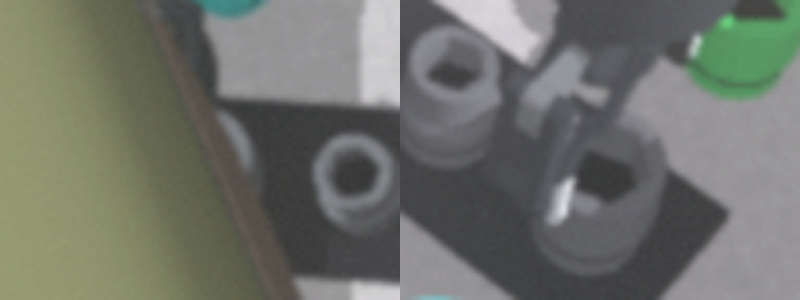

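The scene crop shows one finger at (560, 190), left of and in front of the socket rim at about (600, 170); the arm hides the socket from the top camera. I'll project the expected finger tips into the picture to check the alignment.

Run:
```python
from h import *
f=grab_frame("scene"); im=f["image"].copy()
def c(X): r,q=px(f,X); return (int((q-397+48)*8.333),int((r-320+36)*8.333))
m=cv2.convertScaleAbs(cv2.resize(im[284:356,349:445],(800,600),interpolation=cv2.INTER_CUBIC),alpha=1.6)
t=np.linspace(0,6.28,60)
for ctr,z,r,col in(((.532,.2803),.062,.027,(0,255,0)),((.532,.2803),.028,.027,(0,255,255))):
    cv2.polylines(m,[np.array([c((ctr[0]+r*np.cos(a),ctr[1]+r*np.sin(a),z)) for a in t])],True,col,1)
for s in(-1,1):
    cv2.polylines(m,[np.array([c((.5325+s*.043,.28+d,z)) for d,z in((-.011,.085),(.011,.085),(.011,.104),(-.011,.104))])],True,(0,0,255),1)
cv2.imwrite("pics/m3.png",m)
```

```text
(no output)
```

View pics/m3.png

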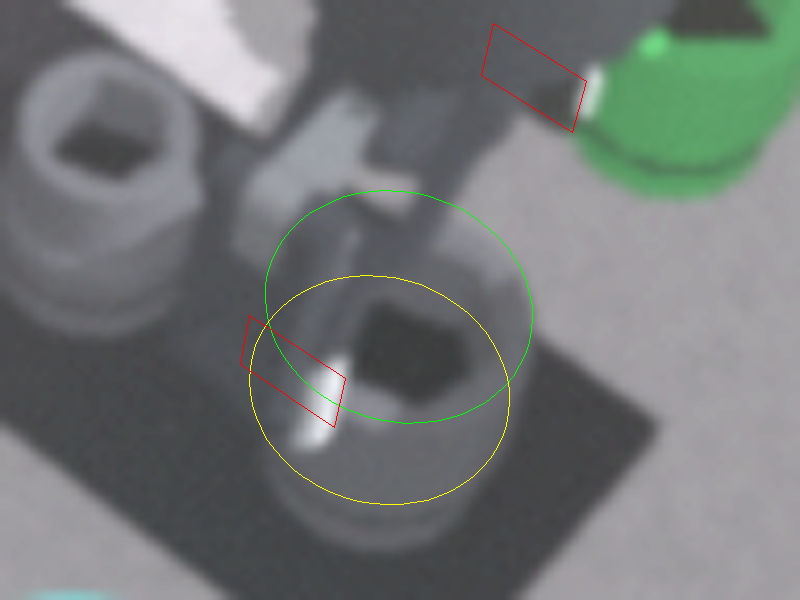

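The projected rim circle matches the socket and the fingers straddle it, so I'll go down and grip.

```bash
python3 -m pendant '[{"dp":[0,0,-2],"yaw":0,"gripper":100},{"dp":[0,0,-3.5],"yaw":0,"gripper":100},{"dp":[0,0,-4.4],"yaw":0,"gripper":100},{"dp":[0,0,-4.4],"yaw":0,"gripper":70},{"dp":[0,0,-4.4],"yaw":0,"gripper":50}]' 80 && python3 -m pendant '[{"dp":[0,0,0],"yaw":0,"gripper":30},{"dp":[0,0,0],"yaw":0,"gripper":30},{"dp":[0,0,0],"yaw":0,"gripper":30},{"dp":[0,0,0],"yaw":0,"gripper":30},{"dp":[0,0,0],"yaw":0,"gripper":30}]'
```

```text
time: 4.95
tool_pos: [0.533, 0.28, 0.0279]
tcp_rot: [[0.0, 1.0, 0.001], [1.0, -0.0, 0.0], [0.0, 0.001, -1.0]]
ft_force: [0.4, -0.2, 0.2]
width: 0.0593
gripper_force: 0.0
time: 5.45
tool_pos: [0.5335, 0.2804, 0.0286]
tcp_rot: [[0.0, 1.0, 0.002], [1.0, -0.0, 0.001], [0.001, 0.002, -1.0]]
ft_force: [0.0, 0.5, 5.8]
width: 0.0522
gripper_force: 84.4
```

```bash
python3 -m pendant '[{"dp":[0,0,0.5],"yaw":0,"gripper":30},{"dp":[0,0,2],"yaw":0,"gripper":30},{"dp":[0,0,5],"yaw":0,"gripper":30},{"dp":[0,0,9],"yaw":0,"gripper":30},{"dp":[0,0,13],"yaw":0,"gripper":30}]'&& python3 -m pendant '[{"dp":[0,-1,2],"yaw":0,"gripper":30},{"dp":[0.3,-4,3],"yaw":0,"gripper":30},{"dp":[0.6,-8,3],"yaw":0,"gripper":30},{"dp":[1,-12,3],"yaw":0,"gripper":30},{"dp":[1.3,-16,3],"yaw":0,"gripper":30}]'
```

```text
time: 5.95
tool_pos: [0.5311, 0.2789, 0.157]
tcp_rot: [[0.001, 1.0, -0.004], [1.0, -0.001, -0.002], [-0.002, -0.004, -1.0]]
ft_force: [0.2, -0.2, -4.7]
width: 0.0523
gripper_force: 84.8
time: 6.45
tool_pos: [0.5446, 0.1182, 0.1865]
tcp_rot: [[-0.0, 1.0, -0.002], [1.0, 0.0, -0.001], [-0.001, -0.002, -1.0]]
ft_force: [-0.5, -0.7, -5.0]
width: 0.0523
gripper_force: 84.8
```

```bash
python3 -m pendant '[{"dp":[0.4,-4,0],"yaw":0,"gripper":30},{"dp":[0.8,-8.5,0],"yaw":0,"gripper":30},{"dp":[1.2,-13,0],"yaw":0,"gripper":30},{"dp":[1.6,-17.5,0],"yaw":0,"gripper":30},{"dp":[2,-22,0],"yaw":0,"gripper":30}]'&& python3 -m pendant '[{"dp":[0.5,-4.5,0],"yaw":0,"gripper":30},{"dp":[0.9,-9,0],"yaw":0,"gripper":30},{"dp":[1.3,-12.5,0],"yaw":0,"gripper":30},{"dp":[1.3,-13.5,0],"yaw":0,"gripper":30},{"dp":[1.3,-13.5,0],"yaw":0,"gripper":30}]'
```

```text
time: 6.95
tool_pos: [0.5644, -0.1019, 0.1864]
tcp_rot: [[0.001, 1.0, -0.002], [1.0, -0.0, 0.0], [0.0, -0.002, -1.0]]
ft_force: [-0.3, -0.3, -4.6]
width: 0.0521
gripper_force: 84.8
time: 7.45
tool_pos: [0.5775, -0.2365, 0.186]
tcp_rot: [[0.003, 1.0, -0.002], [1.0, -0.003, 0.001], [0.001, -0.002, -1.0]]
ft_force: [0.3, 0.1, -4.6]
width: 0.0523
gripper_force: 84.8
```

```bash
cat > look.py <<'E'
import sys
from h import *
o=bot.observe(); t=o["tool_pos"]; print(t.round(4),o["ft_force"].round(2))
f=grab_frame("scene"); im=f["image"]
r0,c0=int(sys.argv[2]),int(sys.argv[3])
g=grab_frame("top")
out=[]
for F,(r0,c0) in((f,(r0,c0)),(g,(196,495))):
    c=lambda X:(int((px(F,X)[1]-c0+32+.5)*12.5),int((px(F,X)[0]-r0+24+.5)*12.5))
    m=cv2.convertScaleAbs(cv2.resize(F["image"][r0-24:r0+24,c0-32:c0+32],(800,600),interpolation=cv2.INTER_CUBIC),alpha=1.3)
    a=np.linspace(0,6.28,60)
    for x,y,z,r,k in((.578,-.2355,.092,.0225,(0,0,255)),(t[0],t[1],t[2]-.024,.023,(0,255,0)),(t[0],t[1],t[2]+.034,.027,(0,255,0))):
        cv2.polylines(m,[np.array([c((x+r*np.cos(b),y+r*np.sin(b),z)) for b in a])],True,k,1)
    out.append(cv2.resize(m,(400,300)))
cv2.imwrite(sys.argv[1],np.hstack(out))
E
python3 look.py pics/m4.png 175 165
```

```text
[ 0.5775 -0.2365  0.186 ] [ 0.32  0.06 -4.62]
```

View pics/m4.png

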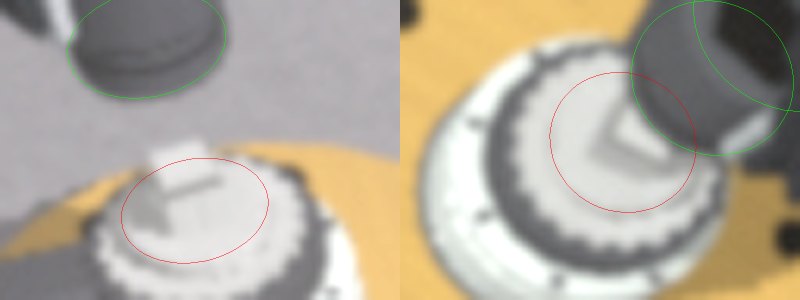

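The green circles match the held socket. It sits above the drive to within about 1–2 mm, well inside the taper's capture range, so I'll lower it.

```bash
python3 -m pendant '[{"dp":[0.05,0.1,-1.5],"yaw":0,"gripper":30},{"dp":[0.05,0.1,-3],"yaw":0,"gripper":30},{"dp":[0.05,0.1,-4],"yaw":0,"gripper":30},{"dp":[0.05,0.1,-4.4],"yaw":0,"gripper":30},{"dp":[0.05,0.1,-4.6],"yaw":0,"gripper":30}]'; python3 -m pendant '[{"dp":[0,0,-0.1],"yaw":0,"gripper":30},{"dp":[0,0,-0.2],"yaw":0,"gripper":30},{"dp":[0,0,-0.3],"yaw":0,"gripper":30},{"dp":[0,0,-0.4],"yaw":0,"gripper":30},{"dp":[0,0,-0.4],"yaw":0,"gripper":30}]'
```

```text
time: 8.05
tool_pos: [0.5788, -0.2331, 0.141]
tcp_rot: [[-0.001, 1.0, -0.001], [1.0, 0.001, 0.0], [0.0, -0.001, -1.0]]
ft_force: [0.8, -0.9, -5.5]
width: 0.0523
gripper_force: 84.8
time: 8.55
tool_pos: [0.579, -0.2343, 0.1373]
tcp_rot: [[0.001, 1.0, 0.0], [1.0, -0.001, -0.0], [-0.0, 0.0, -1.0]]
ft_force: [-0.8, -0.4, -4.1]
width: 0.0522
gripper_force: 84.8
```

```bash
python3 -m pendant '[{"dp":[0,0,-0.1],"yaw":0,"gripper":30},{"dp":[0,0,-0.15],"yaw":0,"gripper":30},{"dp":[0,0,-0.2],"yaw":0,"gripper":30},{"dp":[0,0,-0.2],"yaw":0,"gripper":30},{"dp":[0,0,-0.2],"yaw":0,"gripper":30}]'
```

```text
time: 9.05
tool_pos: [0.5792, -0.2345, 0.136]
tcp_rot: [[0.001, 1.0, 0.001], [1.0, -0.001, -0.001], [-0.001, 0.001, -1.0]]
ft_force: [-1.2, -1.1, 1.6]
width: 0.0524
gripper_force: 84.9
```

```bash
python3 -m pendant '[{"dp":[-0.02,-0.02,0],"yaw":4,"gripper":30},{"dp":[-0.03,-0.03,0],"yaw":8,"gripper":30},{"dp":[-0.03,-0.03,0],"yaw":12,"gripper":30},{"dp":[-0.03,-0.03,0],"yaw":15,"gripper":30},{"dp":[-0.03,-0.03,0],"yaw":15,"gripper":30}]'
```

```text
time: 9.55
tool_pos: [0.5785, -0.2342, 0.1346]
tcp_rot: [[-0.258, 0.966, -0.001], [0.966, 0.258, 0.001], [0.001, -0.001, -1.0]]
ft_force: [-0.6, -0.3, -4.6]
width: 0.0524
gripper_force: 85.0
```

```bash
python3 -m pendant '[{"dp":[0,0,-0.1],"yaw":0,"gripper":30},{"dp":[0,0,-0.2],"yaw":0,"gripper":30},{"dp":[0,0,-0.2],"yaw":4,"gripper":30},{"dp":[0,0,-0.2],"yaw":8,"gripper":30},{"dp":[0,0,-0.2],"yaw":8,"gripper":30}]'
```

```text
time: 10.05
tool_pos: [0.5786, -0.2349, 0.1331]
tcp_rot: [[-0.389, 0.921, -0.0], [0.921, 0.389, -0.001], [-0.0, -0.001, -1.0]]
ft_force: [-1.1, -2.5, -3.5]
width: 0.0522
gripper_force: 85.0
```

```bash
python3 -m pendant '[{"dp":[0,-0.03,-0.1],"yaw":0,"gripper":30},{"dp":[0,-0.05,-0.1],"yaw":3,"gripper":30},{"dp":[0,-0.05,-0.1],"yaw":6,"gripper":30},{"dp":[0,-0.05,-0.1],"yaw":6,"gripper":30},{"dp":[0,-0.05,-0.1],"yaw":6,"gripper":30}]'
```

```text
time: 10.55
tool_pos: [0.5789, -0.2356, 0.1323]
tcp_rot: [[-0.483, 0.876, 0.0], [0.876, 0.483, -0.001], [-0.001, -0.0, -1.0]]
ft_force: [-0.5, -3.7, -3.8]
width: 0.0521
gripper_force: 85.0
```

```bash
python3 -m pendant '[{"dp":[0,-0.1,0],"yaw":0,"gripper":30},{"dp":[0,-0.1,-0.1],"yaw":0,"gripper":30},{"dp":[0,-0.1,-0.15],"yaw":0,"gripper":30},{"dp":[0,-0.1,-0.15],"yaw":2,"gripper":30},{"dp":[0,-0.1,-0.15],"yaw":2,"gripper":30}]';python3 -c "
from rig import bot;o=bot.observe();print(o['ft_torque'].round(3))"
```

```text
time: 11.05
tool_pos: [0.5791, -0.2359, 0.1321]
tcp_rot: [[-0.514, 0.858, 0.001], [0.858, 0.514, -0.0], [-0.001, 0.001, -1.0]]
ft_force: [-3.2, -1.5, 6.0]
width: 0.0521
gripper_force: 85.1
[-0.307  0.591 -0.135]
```

```bash
python3 -m pendant '[{"dp":[-0.03,-0.03,0],"yaw":-1,"gripper":30},{"dp":[-0.05,-0.03,0],"yaw":-2,"gripper":30},{"dp":[-0.05,-0.03,0],"yaw":-3,"gripper":30},{"dp":[-0.05,-0.03,0],"yaw":-3,"gripper":30},{"dp":[-0.05,-0.03,0],"yaw":-3,"gripper":30}]';python3 -c "
from rig import bot;o=bot.observe();print(o['ft_torque'].round(3))"
```

```text
time: 11.55
tool_pos: [0.579, -0.2361, 0.1308]
tcp_rot: [[-0.469, 0.883, 0.001], [0.883, 0.469, 0.0], [-0.0, 0.001, -1.0]]
ft_force: [0.4, 0.4, 2.5]
width: 0.0522
gripper_force: 85.2
[-0.1   -0.183 -0.089]
```

Turning back let it drop to about 15 mm, and the torque still points to negative yaw, so I'll continue that way.

```bash
python3 -m pendant '[{"dp":[0,0,0],"yaw":-1,"gripper":30},{"dp":[0,0,0],"yaw":-2,"gripper":30},{"dp":[0,0,-0.1],"yaw":-3,"gripper":30},{"dp":[0,0,-0.15],"yaw":-3,"gripper":30},{"dp":[0,0,-0.15],"yaw":-3,"gripper":30}]';python3 -c "
from rig import bot;o=bot.observe();print(o['ft_torque'].round(3))"
```

```text
time: 12.05
tool_pos: [0.5786, -0.2361, 0.1288]
tcp_rot: [[-0.422, 0.906, 0.0], [0.906, 0.422, 0.0], [0.0, 0.0, -1.0]]
ft_force: [3.4, -0.2, -4.5]
width: 0.0521
gripper_force: 85.0
[-0.137 -0.901  0.003]
```

```bash
python3 -m pendant '[{"dp":[0.05,0,0],"yaw":0,"gripper":30},{"dp":[0.05,0,-0.1],"yaw":0,"gripper":30},{"dp":[0.05,0,-0.15],"yaw":0,"gripper":30},{"dp":[0.05,0,-0.2],"yaw":0,"gripper":30},{"dp":[0.05,0,-0.2],"yaw":0,"gripper":30}]';python3 -c "
from rig import bot;o=bot.observe();print(o['ft_torque'].round(3))"
```

```text
time: 12.55
tool_pos: [0.5789, -0.2362, 0.1277]
tcp_rot: [[-0.422, 0.906, 0.001], [0.906, 0.422, -0.0], [-0.0, 0.001, -1.0]]
ft_force: [3.1, -0.5, 0.1]
width: 0.0525
gripper_force: 84.9
[ 0.003 -0.525 -0.008]
```

```bash
python3 -m pendant '[{"dp":[0.02,0,-0.05],"yaw":0,"gripper":30},{"dp":[0.03,0,-0.1],"yaw":0,"gripper":30},{"dp":[0.03,0,-0.15],"yaw":0,"gripper":30},{"dp":[0.03,0,-0.2],"yaw":0,"gripper":30},{"dp":[0.03,0,-0.2],"yaw":0,"gripper":30}]';python3 -c "
from rig import bot;o=bot.observe();print(o['ft_torque'].round(3))"
```

```text
time: 13.05
tool_pos: [0.579, -0.2363, 0.125]
tcp_rot: [[-0.422, 0.907, -0.0], [0.907, 0.422, 0.0], [0.0, -0.0, -1.0]]
ft_force: [1.8, 0.2, -0.2]
width: 0.0525
gripper_force: 85.0
[-0.039 -0.415 -0.054]
```

```bash
python3 -m pendant '[{"dp":[0.02,0,-0.1],"yaw":0,"gripper":30},{"dp":[0.02,0,-0.2],"yaw":0,"gripper":30},{"dp":[0.02,0,-0.3],"yaw":0,"gripper":30},{"dp":[0.02,0,-0.4],"yaw":0,"gripper":30},{"dp":[0.02,0,-0.4],"yaw":0,"gripper":30}]' && python3 -m pendant '[{"dp":[0,0,-0.1],"yaw":0,"gripper":30},{"dp":[0,0,-0.2],"yaw":0,"gripper":30},{"dp":[0,0,-0.3],"yaw":0,"gripper":30},{"dp":[0,0,-0.3],"yaw":0,"gripper":30},{"dp":[0,0,-0.3],"yaw":0,"gripper":30}]';python3 -c "
from rig import bot;o=bot.observe();print(o['ft_torque'].round(3))"
```

```text
time: 13.55
tool_pos: [0.579, -0.2362, 0.1204]
tcp_rot: [[-0.422, 0.907, -0.001], [0.907, 0.422, 0.0], [0.001, -0.001, -1.0]]
ft_force: [1.2, -1.1, -4.5]
width: 0.0524
gripper_force: 85.1
time: 14.05
tool_pos: [0.5789, -0.2362, 0.1178]
tcp_rot: [[-0.422, 0.907, -0.001], [0.907, 0.422, 0.0], [0.001, -0.001, -1.0]]
ft_force: [2.1, -0.5, -4.7]
width: 0.052
gripper_force: 85.1
[-0.129 -0.338 -0.003]
```

Now about 1.5–2 mm above the shoulder, so I'll ease down until it touches.

```bash
python3 -m pendant '[{"dp":[0,0,-0.05],"yaw":0,"gripper":30},{"dp":[0,0,-0.1],"yaw":0,"gripper":30},{"dp":[0,0,-0.15],"yaw":0,"gripper":30},{"dp":[0,0,-0.2],"yaw":0,"gripper":30},{"dp":[0,0,-0.2],"yaw":0,"gripper":30}]'; python3 -m pendant '[{"dp":[0,0,-0.05],"yaw":0,"gripper":30},{"dp":[0,0,-0.1],"yaw":0,"gripper":30},{"dp":[0,0,-0.1],"yaw":0,"gripper":30},{"dp":[0,0,-0.1],"yaw":0,"gripper":30},{"dp":[0,0,-0.1],"yaw":0,"gripper":30}]'
```

```text
time: 14.55
tool_pos: [0.579, -0.2362, 0.1167]
tcp_rot: [[-0.422, 0.907, -0.0], [0.907, 0.422, -0.0], [0.0, -0.0, -1.0]]
ft_force: [-1.6, 1.1, 1.0]
width: 0.0525
gripper_force: 85.0
time: 15.05
tool_pos: [0.579, -0.2363, 0.1166]
tcp_rot: [[-0.422, 0.907, 0.0], [0.907, 0.422, -0.0], [-0.0, 0.0, -1.0]]
ft_force: [-3.5, 0.8, 7.6]
width: 0.0524
gripper_force: 85.4
```

```bash
python3 -m pendant '[{"dp":[0.03,0,-0.05],"yaw":0,"gripper":30},{"dp":[0.03,0,-0.1],"yaw":0,"gripper":30},{"dp":[0.03,0,-0.1],"yaw":0,"gripper":30},{"dp":[0.03,0,-0.1],"yaw":0,"gripper":30},{"dp":[0.03,0,-0.1],"yaw":0,"gripper":30}]'; python3 -m pendant '[{"dp":[0,0,0.1],"yaw":0,"gripper":30},{"dp":[0,0,0.15],"yaw":0,"gripper":30},{"dp":[0,0,0.15],"yaw":0,"gripper":50},{"dp":[0,0,0.15],"yaw":0,"gripper":80},{"dp":[0,0,0.15],"yaw":0,"gripper":100}]'; python3 -m pendant '[{"dp":[0,0,0],"yaw":0,"gripper":100},{"dp":[0,0,0],"yaw":0,"gripper":100},{"dp":[0,0,0],"yaw":0,"gripper":100},{"dp":[0,0,0],"yaw":0,"gripper":100},{"dp":[0,0,0.5],"yaw":0,"gripper":100}]'
```

```text
time: 15.55
tool_pos: [0.579, -0.2363, 0.1166]
tcp_rot: [[-0.422, 0.907, 0.0], [0.907, 0.422, -0.001], [-0.001, 0.0, -1.0]]
ft_force: [-5.0, 0.5, 13.1]
width: 0.0523
gripper_force: 85.9
time: 16.05
tool_pos: [0.5802, -0.2362, 0.1155]
tcp_rot: [[-0.422, 0.906, 0.001], [0.906, 0.422, 0.0], [-0.0, 0.001, -1.0]]
ft_force: [0.7, -0.2, -0.2]
width: 0.0787
gripper_force: 0.0
time: 16.55
tool_pos: [0.579, -0.236, 0.1202]
tcp_rot: [[-0.422, 0.907, -0.001], [0.907, 0.422, 0.001], [0.001, -0.001, -1.0]]
ft_force: [-0.1, 0.3, -0.3]
width: 0.0855
gripper_force: 0.0
```

Released cleanly at 18 N of push. I'll back off straight up and check.

```bash
python3 -m pendant '[{"dp":[0,0,2],"yaw":0,"gripper":100},{"dp":[0,0,5],"yaw":0,"gripper":100},{"dp":[0,0,9],"yaw":0,"gripper":100},{"dp":[0,0,12],"yaw":0,"gripper":100},{"dp":[0,4,13],"yaw":0,"gripper":100}]' >/dev/null; python3 -m pendant '[{"dp":[-2,4,0],"yaw":0,"gripper":100},{"dp":[-4,8,0],"yaw":0,"gripper":100},{"dp":[-6,12,0],"yaw":0,"gripper":100},{"dp":[-7,14,0],"yaw":0,"gripper":100},{"dp":[-7,14,0],"yaw":0,"gripper":100}]'
python3 - <<'E'
from h import *
out=[]
for n,r,q in(("scene",175,165),("top",196,495)):
    F=grab_frame(n); s=8.333
    m=cv2.convertScaleAbs(cv2.resize(F["image"][r-36:r+36,q-24:q+24],(400,600),interpolation=cv2.INTER_CUBIC),alpha=1.5)
    for z,rad in((.092,.023),(.150,.027)):
        P_=[px(F,(.579+rad*np.cos(b),-.2362+rad*np.sin(b),z)) for b in np.linspace(0,6.28,60)]
        cv2.polylines(m,[np.array([(int((c-q+24.5)*s),int((a-r+36.5)*s)) for a,c in P_])],True,(0,255,0),1)
    out.append(m)
cv2.imwrite("pics/m5.png",np.hstack(out))
E
```

```text
time: 17.55
tool_pos: [0.508, -0.0539, 0.2517]
tcp_rot: [[-0.425, 0.905, 0.0], [0.905, 0.425, 0.001], [0.001, 0.0, -1.0]]
ft_force: [0.3, -0.8, 0.5]
width: 0.0855
gripper_force: 0.0
```

View pics/m5.png

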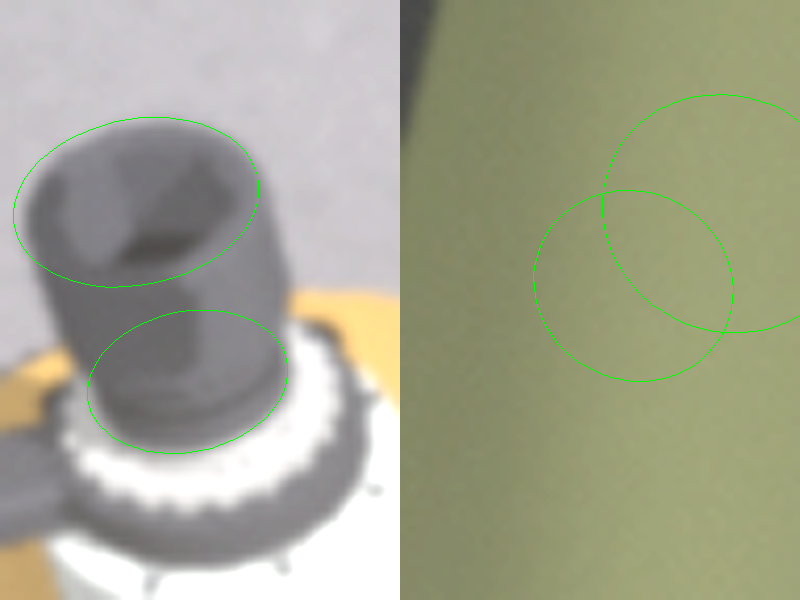

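The scene crop shows the socket upright on the drive, its underside flush on the shoulder at about (180, 450) and its rim at the height expected when home. Handing in.

```bash
python3 -c "
from rig import bot;print(bot.sign_off())"
```

```text
the job is handed in; nothing more can be done
None
```

The 36 mm socket sits on the drive's shoulder and is let go, and the job is handed in; it slid down past the ball and stopped hard under about 18 N, but the ball's click was judged from forces and heights, not read directly.

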